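Put the mixed-up parts back in their own trays

TASK

The four things in the parts trays have been mixed up. Put each one back upright in the middle of its own tray - the blue box of screws in the blue tray, the yellow tape measure in the yellow one, the black caster (wheel up) in the black one, the steel bolt (on its head) in the white one - and knock none of them over. Each tray holds only one thing; the empty red tray is your spare place on the way, and is empty again at the end.

Things in the scene. Friction and masses are not known exactly. Their poses are not given: they have to be found in the camera images.
- screw_box: blue box of screws, 80 x 52 x 60 mm (x, y, z), about 0.3 kg. Origin: centre of its underside; z up. At the start its length (x) lies roughly along the tray's; grasp it across its 52 mm (y). Starts upright in a tray not its own.
- tape: yellow tape measure standing on edge, 35 x 81 x 61 mm (x, y, z), about 0.2 kg; its case is 32 mm thick in x and reaches from y = -27 to +40 mm, beyond it only the thin hook. Origin: underside, middle of the 81 mm; z up. At the start its y axis lies roughly along the tray's length; grasp it across its thickness (x). Starts upright in a tray not its own.
- wheel: small caster, black wheel over a grey plate, 45 x 58 x 62 mm, about 0.12 kg. Plate 45 x 55 x 2 mm; fork cheeks at x = -14 and +14 mm, y = -17 to 13, up to z = 43; wheel between them 20 mm wide, 50 across, axle at y = 4, z = 37. Origin: underside of the plate; z up. At the start its y lies roughly along the tray; grasp the fork across x (28 mm). Starts upright in a tray not its own.
- bolt: big bare steel bolt standing on its hexagonal head, 60 mm tall, about 0.09 kg. Head 28 x 24 mm, 10 mm high; above it the threaded shank, 16 mm in diameter. Origin: centre of the head's underside; z up. Grasp the shank from any side. Starts upright in a tray not its own.
- tray_blue: blue shallow rectangular parts tray, fixed to the table: 122 x 96 mm outside, 12 mm high, walls 5 mm thick (112 x 86 mm inside), floor 4 mm thick, and a half-round thumb tab 13 mm long at the middle of its -x end. Origin: centre of its underside, on the table; x is along its length, z up. Home of the box of screws.
- tray_yellow: yellow shallow rectangular parts tray, fixed to the table: 122 x 96 mm outside, 12 mm high, walls 5 mm thick (112 x 86 mm inside), floor 4 mm thick, and a half-round thumb tab 13 mm long at the middle of its -x end. Origin: centre of its underside, on the table; x is along its length, z up. Home of the tape measure.
- tray_black: black shallow rectangular parts tray, fixed to the table: 122 x 96 mm outside, 12 mm high, walls 5 mm thick (112 x 86 mm inside), floor 4 mm thick, and a half-round thumb tab 13 mm long at the middle of its -x end. Origin: centre of its underside, on the table; x is along its length, z up. Home of the caster.
- tray_white: white shallow rectangular parts tray, fixed to the table: 122 x 96 mm outside, 12 mm high, walls 5 mm thick (112 x 86 mm inside), floor 4 mm thick, and a half-round thumb tab 13 mm long at the middle of its -x end. Origin: centre of its underside, on the table; x is along its length, z up. Home of the bolt.
- tray_red: red shallow rectangular parts tray, fixed to the table: 122 x 96 mm outside, 12 mm high, walls 5 mm thick (112 x 86 mm inside), floor 4 mm thick, and a half-round thumb tab 13 mm long at the middle of its -x end. Origin: centre of its underside, on the table; x is along its length, z up. Spare: empty at the start and at the end.
Mind the look-alikes: they are no part of the job. Leave any brown look-alike of the bolt alone.

How it is judged (in metres and radians):
At the end, for the whole second after the job is handed in: Each thing stands released, at rest and upright (within 0.12 rad) on the floor of its own tray (origin 0 to 8 mm above the tray's underside, within 15 mm of its centre seen from above): screws in blue, tape measure in yellow, caster in black, bolt in white; the red tray is thus empty (horizontal distance between screw_box and tray_blue below 0.015 m and z of screw_box in the frame of tray_blue between 0 and 0.008 m and angle between each of screw_box, tape, wheel, bolt's own z axis and vertical below 0.12 rad and linear speed of each of screw_box, tape, wheel, bolt below 0.02 m/s and angular speed of each of screw_box, tape, wheel, bolt below 0.4 rad/s and horizontal distance between tape and tray_yellow below 0.015 m and z of tape in the frame of tray_yellow between 0 and 0.008 m and horizontal distance between wheel and tray_black below 0.015 m and z of wheel in the frame of tray_black between 0 and 0.008 m and horizontal distance between bolt and tray_white below 0.015 m and z of bolt in the frame of tray_white between 0 and 0.008 m); the robot touches nothing.
It fails at once if a thing is knocked over (tilted by more than 0.7 rad) (angle between any of screw_box, tape, wheel, bolt's own z axis and vertical above 0.7 rad).
It also fails if it takes over 144 s, if anything falls off the work surface, if the arm or the gripper's body presses on something with over 40 N, if the wrist force passes 120 N, or if a joint passes its speed limit or range.

ROBOT

A 6-joint arm with a two-finger parallel gripper is mounted at the origin on a cart in front of the work surface, level with it; the furniture and walls round the work are solid. World frame = base frame: x ahead of the robot, y to its left, z up, the work surface at z = 0. Lengths are in mm, angles in rad, forces in N, time in s.
With the tool pointing down it reaches from about 350 to 975 mm from the base axis. Payload 7.1 kg.
Tool frame: the origin (TCP) lies midway between the tips of the shut fingers; the grasp point (between the pads) lies 19 mm behind it (ctrl.grip_depth is the distance from the TCP to the grasp point, in mm); z points along the fingers, y is the line along which they close (so a half turn about z gives the same grasp; the last joint's range is limited). The gripper opens to 88 mm and grips with 3 to 60 N. Pads are 20 mm wide; open, the fingers measure 115 mm over their backs; the gripper's body (75 mm by 178 mm) begins 61 mm behind the grasp point.
Start: joints at [-1.219, 0.423, 1.63, -0, 1.089, -0.019], TCP at [226.492, -582.5, 222.675] pointing down, gripper open.
Joint ranges: [-3, 3], [-0.9, 2.11], [0.09, 2.58], [-1.31, 4.45], [0.11, 2.69], [-2.54, 2.54]. Speed limits (rad/s): [2.39, 2.39, 3.01, 3.14, 3.14, 3.14].

INTERFACE

Orientations are given as a rotation vector (axis times angle).
In Python, from workcell import ctrl, cams gives the robot as it stands.
- The arm moves only by the tool move_arm, never from a script. Its argument "steps" is a list of rows, each a list of 3 entries, a list of its own where there are three numbers: the shift along the tool's x, y, z in units of 25 mm (1.0 is 25 mm), then the turn about the tool's z in units of 5 degrees (1.0 is 5 degrees), then the closure, from 0 (fully open) to 1 (shut). A call has 1 to 20 rows; each row shifts and turns the commanded pose from where the row before left it, along the tool's axes as they then stand; what a row does not reach is not made up. A row lasts 1/12 s, in which the tool goes at most 41.7 mm and 7.16 degrees, less where a joint would pass 70% of its speed; a pose out of reach is approached as far as the arm can. A call is refused whole if a number of a shift passes 1 or a number of a turn 1, either way. A call with a gripper value outside its range is refused whole. The fingers move at their own pace and stop on an object; the grip force is fixed at half the most. Time passes only in rows, so rows that do not move let the fingers close. It gives the time, the measured TCP pose, the force, the opening and the grip force at its end, in the units of the state.
- ctrl.get_obs(): the state, without advancing time (a new reading comes with each control period).
- cams.get_image(name): name is "side" or "top"; returns a dict with "image" (480x640x3 uint8, red, green, blue), "camera_matrix" (3x3 intrinsics, pixels), "xyz" and "rotation" of the camera in the world. Camera axes: x right, y down, z forward; pixel columns grow to the right and rows downward; lengths in mm; the calibration is good to about 2 mm. A picture is of the moment at which its call begins. There is no depth.
- ctrl.close_job(): hands the job in; it is judged then, once.
Trained networks look in the newest picture that a camera, given by its name, has taken for a name from the list of things; names that differ only in an ending like _2 or _b are one class to them, and where a whole thing is asked for, a point or a joint stands for the part that bears it (a point fixed in the world has none). Each returns a list of dicts, best first, with "p" (0 to 1); they miss things now and then, are a little off and sometimes report something else, mostly with a low value. They report only what shows in the picture. A call takes as long as a camera call. They do not tell look-alikes from the thing itself.
- cams.boxes_of(camera, thing): "rect" ([centre column, centre row, width, height] in pixels, round what is visible of it).
- cams.cut_out(camera, thing): "pixels" (480x640 bool, what is visible of it) and "rect" ([centre column, centre row, width, height] in pixels, round what is visible of it).
The state is a dict: "t": time; "qpos": joint angles; "qvel": joint speeds; "joint_torque": joint torques, N m; "ee_pos": TCP position; "orientation": TCP orientation; "ft_force": force on the tool from outside, world axes, zero at the start; "moment": the same for the moment, N m; "width": finger opening in mm; "grasp_force": force on a finger pad.
Only numpy, scipy, OpenCV 4.12 (cv2) and the standard library are available. Lean on these libraries where they do the work, as an engineer would, in place of code of your own. Each camera call takes 0.05 s, during which the arm holds its last target. There are 200 camera calls.

## Working session

There is one attempt and no reset: what is moved stays moved. The work goes in short steps, Python scripts to look and compute and a tool call to move; the robot and the scene stay as the last step left them, time stands still between calls to the robot, and variables do not carry over. Pictures are saved under pics/ and viewed, at most 14 in all, crops included, and the job is handed in when it is done.

Besides the shell and the picture viewer there is one more tool, called after "Call:" as name([rows], argument=value, ...), one row to a line, values as JSON. move_arm: Moves the arm, as the interface text tells. Its arguments: {"type":"object","properties":{"steps":{"type":"array"}},"required":["steps"]}

```bash
mkdir -p pics
python3 - <<'E'
from workcell import ctrl,cams
import cv2
for n in("top","side"):
    d=cams.get_image(n);cv2.imwrite(f"pics/{n}0.png",d["image"][:,:,::-1])
    print(n,d["camera_matrix"],d["xyz"],d["rotation"])
    for t in["screw_box","tape","wheel","bolt","tray_blue","tray_yellow","tray_black","tray_white","tray_red"]:
        print(t,[([round(float(v)) for v in r["rect"]],round(r["p"],2)) for r in cams.boxes_of(n,t)])
print(ctrl.get_obs())
E
```

```text
top [[487.72666037   0.         317.6023884 ]
 [  0.         487.72666037 244.11906153]
 [  0.           0.           1.        ]] [ 449.9318863   -28.34492559 1103.08153764] [-2.19845711  2.21466978 -0.07681942]
screw_box [([374, 283, 27, 40], 0.73)]
tape [([413, 192, 21, 37], 0.94)]
wheel [([352, 192, 18, 26], 0.76)]
bolt [([408, 198, 47, 62], 0.58), ([168, 257, 19, 10], 0.56)]
tray_blue [([353, 197, 49, 65], 0.61)]
tray_yellow [([288, 209, 48, 61], 0.71)]
tray_black [([369, 280, 40, 57], 0.67)]
tray_white [([406, 196, 40, 64], 0.74)]
tray_red [([288, 211, 47, 60], 0.6), ([442, 280, 46, 61], 0.56)]
side [[440.04962307   0.         321.22861741]
 [  0.         440.04962307 245.53298521]
 [  0.           0.           1.        ]] [475.27775614 655.79563764 656.55289668] [-0.05808849  2.84370959 -1.27994213]
screw_box [([362, 211, 40, 32], 0.65)]
tape [([281, 187, 33, 24], 0.63)]
wheel [([276, 220, 25, 30], 0.9)]
bolt [([286, 263, 14, 28], 0.76), ([331, 385, 16, 32], 0.68), ([280, 189, 32, 27], 0.64)]
tray_blue [([280, 229, 55, 31], 0.63)]
tray_yellow [([280, 275, 57, 42], 0.79)]
tray_black [([363, 222, 60, 30], 0.87), ([279, 275, 57, 45], 0.67)]
tray_white [([283, 197, 52, 27], 0.6)]
tray_red []
{'t': 1.0, 'qpos': array([-1.21898320e+00,  4.23120716e-01,  1.62992605e+00, -1.17576603e-05,
        1.08863306e+00, -1.90235578e-02]), 'qvel': array([ 0.00099194, -0.00018895,  0.00090097,  0.00064412,  0.0002732 ,
        0.00080085]), 'joint_torque': array([-2.82087296e-05, -5.44588888e+01, -2.74043620e+01,  6.45696977e-02,
        1.68184546e-02,  8.78275841e-06]), 'ee_pos': array([ 226.48915972, -582.47109761,  222.65186105]), 'orientation': array([-3.08765890e+00, -5.79169752e-01,  3.88151913e-05]), 'ft_force': array([ 0.07209631, -0.09823963,  0.53686229]), 'moment': array([ 0.03467888, -0.02570246, -0.04071886]), 'grasp_force': 0.0, 'width': 88.20110650016095}
```

View pics/top0.png

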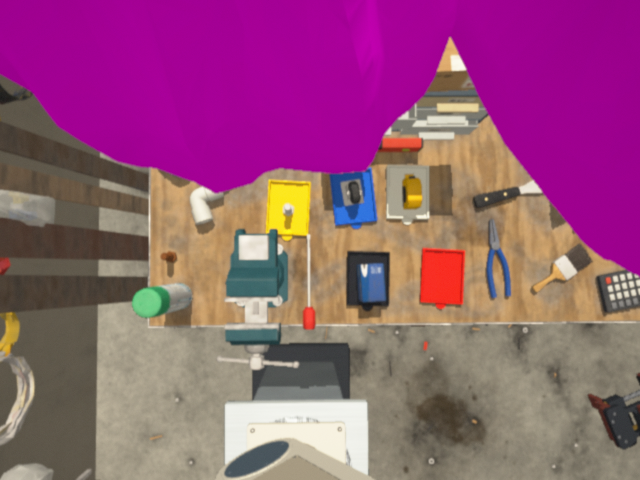

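View pics/side0.png

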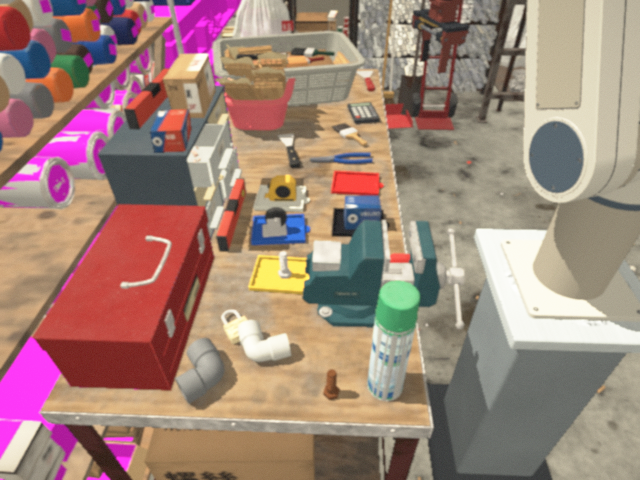

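The top view shows the bolt (288,210) in yellow, the caster (353,190) in blue, the tape (412,192) in white and the screw box (372,283) in black. Red (442,278) is empty.

There are two bolt candidates:
- **Top (288,210) / side (286,263):** bare steel, standing in the yellow tray. It fits the description.
- **Top (168,257) / side (331,385):** brown, so it is the look-alike. I leave it alone.

Next I'll take enlarged crops and fit the poses.

```bash
cat > h.py <<'E'
import numpy as np,cv2
from scipy.spatial.transform import Rotation as R
from scipy.optimize import minimize
from workcell import ctrl,cams
def shot(n): 
    d=cams.get_image(n); d["R"]=R.from_rotvec(d["rotation"]).as_matrix() if np.size(d["rotation"])==3 else np.array(d["rotation"]); return d
def proj(d,P):
    c=(np.atleast_2d(P)-d["xyz"])@d["R"]; u=c@np.array(d["camera_matrix"]).T; return u[:,:2]/u[:,2:]
def unproj(d,uv,z):
    uv=np.atleast_2d(uv).astype(float); r=np.c_[uv,np.ones(len(uv))]@np.linalg.inv(d["camera_matrix"]).T@d["R"].T
    return d["xyz"]+r*((z-d["xyz"][2])/r[:,2])[:,None]
def box(x0,x1,y0,y1,z0,z1): return np.array([[x,y,z] for x in(x0,x1) for y in(y0,y1) for z in(z0,z1)],float)
def cyl(r,z0,z1,n=16): a=np.arange(n)*2*np.pi/n; return np.vstack([np.c_[r*np.cos(a),r*np.sin(a),0*a+z] for z in(z0,z1)])
a=np.arange(24)*np.pi/12
M={"screw_box":[box(-40,40,-26,26,0,60)],
"tape":[box(-16,16,-27,40,0,61)],
"wheel":[box(-22.5,22.5,-27.5,27.5,0,2),box(-15,15,-17,13,0,43),np.vstack([np.c_[0*a+s,4+25*np.cos(a),37+25*np.sin(a)] for s in(-10,10)])],
"bolt":[cyl(13.5,0,10),cyl(8,10,60)],
"tray":[np.vstack([box(-61,61,-48,48,12,12),[[-74,0,12]]])]}
def sil(d,parts,x,y,yaw,z0):
    m=np.zeros((480*4,640*4),np.uint8); c,s=np.cos(yaw),np.sin(yaw)
    for p in parts:
        q=p@np.array([[c,s,0],[-s,c,0],[0,0,1]])+[x,y,z0]
        cv2.fillConvexPoly(m,cv2.convexHull(np.round(proj(d,q)*4+1.5).astype(np.int32)),1)
    return m>0
def fit(views,parts,x0,yaws,z0):
    """views: list of (d,mask). maximise mean IoU"""
    V=[(d,np.kron(m,np.ones((4,4)))>0) for d,m in views]
    def f(p):
        t=0
        for d,m in V:
            s=sil(d,parts,p[0],p[1],p[2],z0); t+=(s&m).sum()/max((s|m).sum(),1)
        return -t/len(V)
    best=None
    for w in yaws:
        r=minimize(f,[x0[0],x0[1],w],method="Nelder-Mead",options=dict(initial_simplex=[[x0[0],x0[1],w],[x0[0]+10,x0[1],w],[x0[0],x0[1]+10,w],[x0[0],x0[1],w+.2]],xatol=.05,fatol=1e-4,maxiter=90))
        if best is None or r.fun<best.fun: best=r
    return best.x,-best.fun
E
cat > m.py <<'E'
from h import *
T=shot("top");S=shot("side")
print(np.round(proj(T,[[500,0,0],[600,0,0],[500,-100,0]])))
ims=T["image"];hsv=cv2.cvtColor(ims,cv2.COLOR_RGB2HSV)
H,s,v=[hsv[:,:,i].astype(int) for i in range(3)]
ROI={"blue":(353,197),"yellow":(288,209),"black":(369,280),"white":(407,194),"red":(442,278)}
cond={"blue":(abs(H-111)<12)&(s>130),"yellow":(abs(H-27)<7)&(s>140),"black":(v<60),"white":(s<60)&(v>100),"red":((H<6)|(H>174))&(s>150)}
vis=ims.copy()
for k,(cx,cy) in ROI.items():
    m=np.zeros(H.shape,np.uint8);m[cy-42:cy+42,cx-32:cx+32]=1;m&=cond[k].astype(np.uint8)
    m=cv2.morphologyEx(m,cv2.MORPH_OPEN,np.ones((2,2),np.uint8))
    n,l,st,_=cv2.connectedComponentsWithStats(m);l=l==1+st[1:,4].argmax()
    pts=np.argwhere(l)[:,::-1];hm=np.zeros(H.shape,np.uint8);cv2.fillConvexPoly(hm,cv2.convexHull(pts.astype(np.int32)),1)
    p,q=fit([(T,hm>0)],M["tray"],unproj(T,(cx,cy),12)[0],[0,-.1,.1],0)
    print(k,np.round(p,3),round(q,3)); 
    uv=proj(T,(M["tray"][0]@R.from_rotvec([0,0,p[2]]).as_matrix().T)+[p[0],p[1],0])
    for u in uv: cv2.circle(vis,tuple(int(round(c)) for c in u),1,(0,255,255),-1)
for k,g in {"screw_box":(374,283),"tape":(413,192),"wheel":(352,192),"bolt":(288,210)}.items():
    vw=[]
    for n,d in(("top",T),("side",S)):
        g2=g if n=="top" else proj(S,unproj(T,g,30)+0)[0]
        c=[r for r in cams.cut_out(n,k) if abs(r["rect"][0]-g2[0])<20 and abs(r["rect"][1]-g2[1])<20]
        c=[r for r in c if r["rect"][2]*r["rect"][3]<2000]
        if c: vw.append((d,c[0]["pixels"])); e=c[0]["rect"];print("  ",n,np.round(e),round(c[0]["p"],2))
        else: print("  no",n)
    if vw:
        ys={"screw_box":[0,.15,-.15],"bolt":[0]}.get(k,[b+d for b in(1.57,-1.57) for d in(-.15,.15)])
        p,q=fit(vw,M[k],unproj(T,g,30)[0],ys,4); print(k,np.round(p,3),round(q,3))
        print("   each",[np.round(fit([w],M[k],p[:2],[p[2]],4)[0],3) for w in vw])
a=cv2.resize(vis[150:330,220:480],None,fx=3,fy=3,interpolation=cv2.INTER_CUBIC)
cv2.imwrite("pics/crop1.png",a[:600,:800,::-1])
E
python3 m.py
```

```text
[[295. 246.]
 [295. 202.]
 [339. 246.]]
blue [ 6.08679e+02 -1.33708e+02  1.05000e-01] 0.951
yellow [ 5.85283e+02  1.25530e+01 -5.00000e-02] 0.967
black [ 4.24335e+02 -1.63957e+02 -5.00000e-03] 0.932
white [ 6.18213e+02 -2.57810e+02 -1.80000e-02] 0.971
red [ 4.28515e+02 -3.31900e+02 -6.50000e-02] 0.972
   top [370. 282.  32.  39.] 0.68
  no side
screw_box [ 4.19010e+02 -1.64694e+02  6.50000e-02] 0.954
   each [array([ 4.19010e+02, -1.64694e+02,  6.50000e-02])]
   top [412. 191.  20.  36.] 0.93
   side [280. 186.  35.  27.] 0.87
tape [ 621.745 -258.425    1.547] 0.865
   each [array([ 621.745, -258.425,    1.547]), array([ 623.146, -259.077,    1.555])]
   top [351. 194.  24.  23.] 0.65
   side [275. 221.  23.  28.] 0.59
wheel [ 621.259 -129.738    1.704] 0.926
   each [array([ 620.64 , -129.879,    1.713]), array([ 621.462, -130.869,    1.672])]
  no top
   side [288. 264.  18.  27.] 0.57
bolt [ 5.82836e+02  1.24110e+01 -7.70000e-02] 0.871
   each [array([ 5.83007e+02,  1.21840e+01, -7.00000e-03])]
```

View pics/crop1.png

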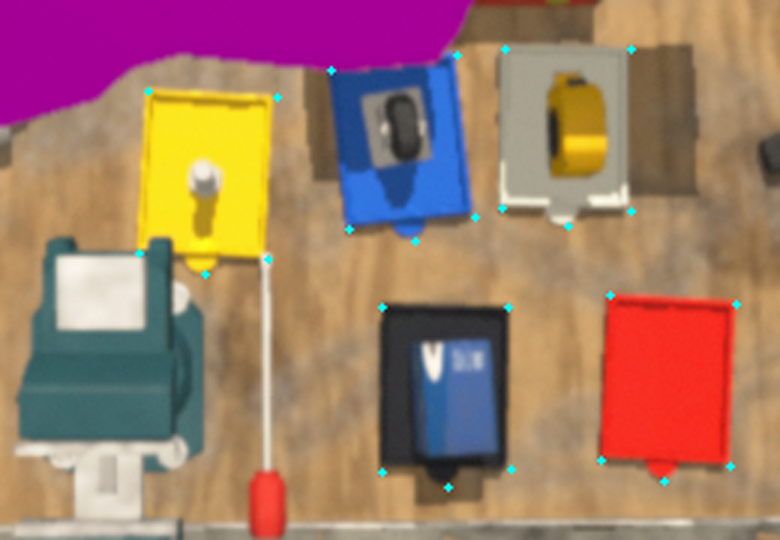

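The crop confirms the steel bolt in the yellow tray at crop (205,178). The tray fits lie on the rims. The vise stands close to the yellow tray, so I'll check its height and where its near edge is.

Run:
```python
from h import *
T=shot("top");S=shot("side")
def ray(d,uv): r=d["R"]@np.linalg.inv(d["camera_matrix"])@[*uv,1]; return r/np.linalg.norm(r)
for n,a,b in[("vise rear jaw L",(236,229),(319,245)),("white jaw",(268,235),(340,246)),("bolt top",(288,206),(284,252)),("front jaw",(276,326),(430,222))]:
    r,s=ray(T,a),ray(S,b);k=np.linalg.lstsq(np.c_[r,-s],S["xyz"]-T["xyz"],rcond=None)[0]
    P,Q=T["xyz"]+k[0]*r,S["xyz"]+k[1]*s;print(n,np.round((P+Q)/2),round(np.linalg.norm(P-Q),1))
for z in(0,60,100,130):print(z,np.round(unproj(T,[(236,229),(275,229),(288,250)],z)))
a=S["image"][170:330,220:460];cv2.imwrite("pics/side_crop.png",cv2.resize(a,None,fx=3,fy=3,interpolation=cv2.INTER_CUBIC)[:,:,::-1])
```

```text
vise rear jaw L [515. 108. 173.] 20.2
white jaw [493.  52. 124.] 47.1
bolt top [581.  13.  67.] 2.1
front jaw [326.  35. 168.] 29.0
0 [[539. 133.   0.]
 [539.  45.   0.]
 [491.  16.   0.]]
60 [[535. 124.  60.]
 [534.  41.  60.]
 [489.  13.  60.]]
100 [[531. 118. 100.]
 [531.  38. 100.]
 [487.  12. 100.]]
130 [[529. 114. 130.]
 [528.  36. 130.]
 [486.  11. 130.]]
```

View pics/side_crop.png

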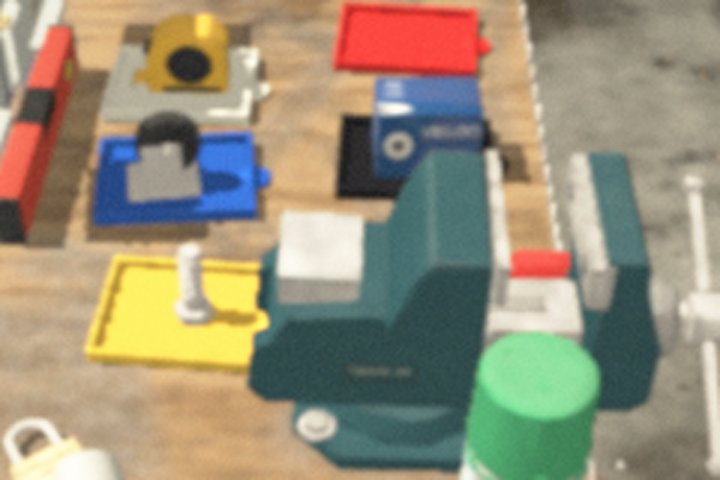

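Call:
move_arm([
  [[0,0,0],1,0],
  [[0,0,0],1,0],
  [[0,0,0],1,0],
  [[0,0,0],1,0],
  [[0,0,0],0.24,0],
  [[0.6,-1,0],0,0],
  [[0.6,-1,0],0,0],
  [[0.6,-1,0],0,0],
  [[0.6,-1,0],0,0],
  [[0.6,-1,0],0,0],
  [[0.6,-1,0],0,0],
  [[0.6,-1,0],0,0],
  [[0.6,-1,0],0,0],
  [[0.6,-1,0],0,0],
  [[0.6,-1,0],0,0],
])

```text
t: 2.85
ee_pos: [376.9, -331.2, 222.9]
orientation: [3.141, 0.004, 0.001]
ft_force: [0.4, -0.8, 0.4]
width: 88.1
grasp_force: 0.0
```

Call:
move_arm([
  [[0.59,-0.985,0],0,0],
  [[0.59,-0.985,0],0,0],
  [[0.59,-0.985,0],0,0],
  [[0.59,-0.985,0],0,0],
  [[0.59,-0.985,0],0,0],
  [[0.59,-0.985,0],0,0],
  [[0.59,-0.985,0],0,0],
  [[0.59,-0.985,0],0,0],
  [[0.59,-0.985,0],0,0],
  [[0.59,-0.985,0],0,0],
  [[0.59,-0.985,0],0,0],
  [[0.59,-0.985,0],0,0],
  [[0.59,-0.985,0],0,0],
  [[0.59,-0.985,0],0,0],
  [[0,0,1],0,0],
  [[0,0,1],0,0],
  [[0,0,1],0,0],
  [[0,0,0],0,0],
  [[0,0,0],0,0],
])

```text
t: 4.43
ee_pos: [581.7, 12.6, 146.9]
orientation: [-3.142, -0.003, 0.005]
ft_force: [-0.4, 0.6, -0.2]
width: 87.9
grasp_force: 0.0
```

Call:
move_arm([
  [[0,0,0.8],0,0],
  [[0,0,0.8],0,0],
  [[0,0,0.8],0,0],
  [[0,0,0.8],0,0],
  [[0,0,0.8],0,0],
  [[0,0,0.6],0,0],
  [[0,0,0],0,0.3],
  [[0,0,0],0,0.5],
  [[0,0,0],0,0.6],
  [[0,0,0],0,0.7],
  [[0,0,0],0,0.8],
  [[0,0,0],0,0.9],
  [[0,0,0],0,1],
  [[0,0,0],0,1],
  [[0,0,0],0,1],
  [[0,0,0],0,1],
])

```text
t: 5.77
ee_pos: [582.5, 12.5, 32.7]
orientation: [-3.142, -0.001, 0.0]
ft_force: [0.7, -0.1, 0.1]
width: 24.5
grasp_force: 0.0
```

Call:
move_arm([
  [[0,0,0],0,1],
  [[0,0,0],0,1],
  [[0,0,0],0,1],
  [[0,0,0],0,1],
])

```text
t: 6.1
ee_pos: [582.5, 12.5, 32.6]
orientation: [3.142, 0.001, -0.0]
ft_force: [1.3, -0.7, -0.2]
width: 15.4
grasp_force: 30.0
```

Call:
move_arm([
  [[0,0,-0.5],0,1],
  [[0,0,-0.9],0,1],
  [[0,0,-0.9],0,1],
  [[0,0,-0.9],0,1],
  [[0,0,-0.9],0,1],
  [[0,0,-0.9],0,1],
  [[-0.44,0.984,0],0,1],
  [[-0.44,0.984,0],0,1],
  [[-0.44,0.984,0],0,1],
  [[-0.44,0.984,0],0,1],
  [[-0.44,0.984,0],0,1],
  [[-0.44,0.984,0],0,1],
  [[-0.44,0.984,0],0,1],
  [[-0.44,0.984,0],0,1],
  [[-0.44,0.984,0],0,1],
  [[-0.44,0.984,0],0,1],
  [[-0.44,0.984,0],0,1],
  [[-0.44,0.984,0],0,1],
  [[-0.44,0.984,0],0,1],
  [[-0.44,0.984,0],0,1],
])

```text
t: 7.77
ee_pos: [428.0, -333.1, 158.6]
orientation: [3.141, 0.001, 0.001]
ft_force: [0.8, -0.7, -1.6]
width: 15.5
grasp_force: 30.0
```

Call:
move_arm([
  [[0,0,0],0,1],
  [[0,0,0.9],0,1],
  [[0,0,0.9],0,1],
  [[0,0,0.9],0,1],
  [[0,0,0.9],0,1],
  [[0,0,0.6],0,1],
  [[0,0,0.3],0,1],
  [[0,0,0.2],0,1],
  [[0,0,0],0,1],
  [[0,0,0],0,1],
])

```text
t: 8.6
ee_pos: [429.3, -332.1, 40.9]
orientation: [3.141, 0.001, 0.001]
ft_force: [0.5, -0.3, -0.7]
width: 15.5
grasp_force: 30.0
```

Call:
move_arm([
  [[0,0,0.15],0,1],
  [[0,0,0.1],0,1],
  [[0,0,0.07],0,1],
  [[0,0,0],0,1],
  [[0,0,0],0,1],
  [[0,0,0],0,0.7],
  [[0,0,0],0,0.5],
  [[0,0,0],0,0.3],
  [[0,0,0],0,0],
  [[0,0,0],0,0],
  [[0,0,0],0,0],
  [[0,0,0],0,0],
  [[0,0,-0.5],0,0],
  [[0,0,-0.9],0,0],
  [[0,0,-0.9],0,0],
  [[0,0,-0.9],0,0],
  [[0,0,-0.9],0,0],
  [[0,0,0],0,0],
])

```text
t: 10.1
ee_pos: [430.9, -333.7, 139.6]
orientation: [3.137, 0.001, 0.009]
ft_force: [0.7, -0.4, 0.2]
width: 87.9
grasp_force: 0.0
```

Call:
move_arm([
  [[0.965,-0.366,0],0.28,0],
  [[0.965,-0.366,0],0,0],
  [[0.965,-0.366,0],0,0],
  [[0.965,-0.366,0],0,0],
  [[0.965,-0.366,0],0,0],
  [[0.965,-0.366,0],0,0],
  [[0.965,-0.366,0],0,0],
  [[0.965,-0.366,0],0,0],
  [[0,0,0],0,0],
  [[0,0,0],0,0],
  [[0,0,0],0,0],
])

```text
t: 11.02
ee_pos: [622.3, -262.6, 134.2]
orientation: [-3.141, 0.037, 0.002]
ft_force: [-0.5, -0.3, -1.2]
width: 87.5
grasp_force: 0.0
```

Call:
move_arm([
  [[0,-0.16,0.6],0,0],
  [[0,0,0.9],0,0],
  [[0,0,0.9],0,0],
  [[0,0,0.9],0,0],
  [[0,0,0.6],0,0],
  [[0,0,0.2],0,0.2],
  [[0,0,0],0,0.4],
  [[0,0,0],0,0.5],
  [[0,0,0],0,0.6],
  [[0,0,0],0,0.8],
  [[0,0,0],0,1],
  [[0,0,0],0,1],
  [[0,0,0],0,1],
  [[0,0,0],0,1],
  [[0,0,0],0,1],
])

```text
t: 12.27
ee_pos: [623.6, -258.9, 32.6]
orientation: [3.141, -0.037, 0.001]
ft_force: [-1.2, -0.2, 3.1]
width: 32.3
grasp_force: 29.5
```

Call:
move_arm([
  [[0,0,-0.5],0,1],
  [[0,0,-0.9],0,1],
  [[0,0,-0.9],0,1],
  [[0,0,-0.9],0,1],
  [[0,0,-0.9],0,1],
  [[0,0,-0.9],0,1],
  [[-0.16,-0.984,0],0,1],
  [[-0.16,-0.984,0],0,1],
  [[-0.16,-0.984,0],0,1],
  [[-0.16,-0.984,0],0,1],
  [[-0.16,-0.984,0],0,1],
  [[-0.16,-0.984,0],0,1],
  [[-0.16,-0.984,0],0,1],
  [[-0.16,-0.984,0],0,1],
  [[-0.16,-0.984,0],0,1],
  [[-0.16,-0.984,0],0,1],
  [[-0.16,-0.984,0],0,1],
  [[0,0,0],0,1],
  [[0,0,0],0,1],
])

```text
t: 13.85
ee_pos: [585.4, 13.9, 157.6]
orientation: [3.141, -0.033, -0.0]
ft_force: [1.1, 0.1, -2.6]
width: 31.6
grasp_force: 29.9
```

Call:
move_arm([
  [[0,0,0.9],0,1],
  [[0,0,0.9],0,1],
  [[0,0,0.9],0,1],
  [[0,0,0.9],0,1],
  [[0,0,0.7],0,1],
  [[0,0,0.4],0,1],
  [[0,0,0.15],0,1],
  [[0,0,0.08],0,1],
  [[0,0,0],0,1],
  [[0,0,0],0,1],
])

```text
t: 14.68
ee_pos: [586.6, 12.6, 34.9]
orientation: [-3.141, 0.038, -0.003]
ft_force: [0.9, 0.9, -2.1]
width: 31.9
grasp_force: 29.9
```

Lower 2 mm, release and rise.

Call:
move_arm([
  [[0,0,0.05],0,1],
  [[0,0,0],0,1],
  [[0,0,0],0,1],
  [[0,0,0],0,0.6],
  [[0,0,0],0,0.4],
  [[0,0,0],0,0.2],
  [[0,0,0],0,0],
  [[0,0,0],0,0],
  [[0,0,0],0,0],
  [[0,0,0],0,0],
  [[0,0,-0.5],0,0],
  [[0,0,-0.9],0,0],
  [[0,0,-0.9],0,0],
  [[0,0,-0.9],0,0],
  [[0,0,-0.9],0,0],
  [[0,0,0],-0.27,0],
  [[0,0,0],0,0],
])

```text
t: 16.1
ee_pos: [586.8, 12.8, 137.2]
orientation: [-3.142, -0.002, -0.006]
ft_force: [0.0, 0.1, 0.0]
width: 87.7
grasp_force: 0.0
```

Run:
```python
from h import *
T=shot("top");S=shot("side")
for n,d in(("top",T),("side",S)):
    for t in("bolt","tape","wheel","screw_box"): print(n,t,[(np.round(r["rect"]),round(r["p"],2)) for r in cams.boxes_of(n,t)])
print("exp side bolt",proj(S,[[429,-332,4],[429,-332,64]]),"top",proj(T,[[429,-332,4],[429,-332,64]]))
o=ctrl.get_obs();print(o["ee_pos"],o["t"])
a=T["image"][150:330,220:480];b=S["image"][160:340,220:480]
cv2.imwrite("pics/c2.png",cv2.resize(np.vstack([a,b]),None,fx=1.66,fy=1.66,interpolation=cv2.INTER_CUBIC)[:,:,::-1])
```

```text
top bolt [(array([168., 256.,  22.,  12.]), 0.6)]
top tape []
top wheel [(array([351., 192.,  21.,  25.]), 0.68)]
top screw_box [(array([372., 284.,  28.,  38.]), 0.79)]
side bolt [(array([332., 384.,  20.,  30.]), 0.76), (array([357., 174.,  14.,  26.]), 0.69)]
side tape [(array([283., 264.,  40.,  33.]), 0.79)]
side wheel [(array([275., 227.,  24.,  18.]), 0.71)]
side screw_box [(array([363., 213.,  44.,  34.]), 0.87)]
exp side bolt [[355.98343031 183.52578046]
 [357.08341547 163.84851176]] top [[442.01063443 276.29067151]
 [449.73094009 276.76250409]]
[585.50457719  12.79567543 134.62315518] 16.6
```

View pics/c2.png

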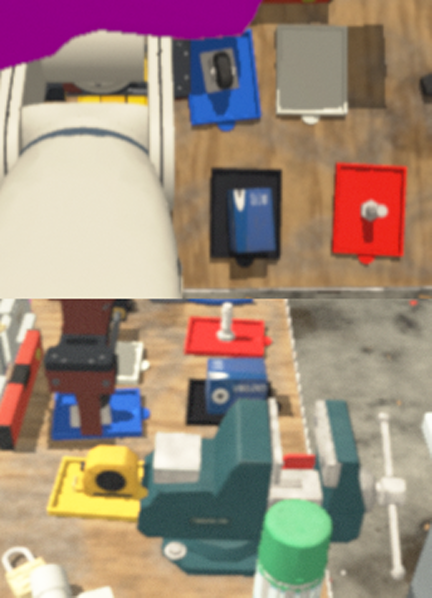

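The bolt stands in red (composite 370,210). The tape stands in yellow (composite 110,470 in the side half). Next: bolt from red to white.

Call:
move_arm([
  [[-0.447,0.985,0],0,0],
  [[-0.447,0.985,0],0,0],
  [[-0.447,0.985,0],0,0],
  [[-0.447,0.985,0],0,0],
  [[-0.447,0.985,0],0,0],
  [[-0.447,0.985,0],0,0],
  [[-0.447,0.985,0],0,0],
  [[-0.447,0.985,0],0,0],
  [[-0.447,0.985,0],0,0],
  [[-0.447,0.985,0],0,0],
  [[-0.447,0.985,0],0,0],
  [[-0.447,0.985,0],0,0],
  [[-0.447,0.985,0],0,0],
  [[-0.447,0.985,0],0,0],
  [[0,0,0],0,0],
  [[0,0,0],0,0],
  [[0,0,0],0,0],
])

```text
t: 18.02
ee_pos: [429.2, -331.6, 135.0]
orientation: [-3.141, 0.001, 0.001]
ft_force: [-0.3, 1.2, -0.1]
width: 88.0
grasp_force: 0.0
```

Call:
move_arm([
  [[0,0,0.9],0,0],
  [[0,0,0.9],0,0],
  [[0,0,0.9],0,0],
  [[0,0,0.9],0,0],
  [[0,0,0.4],0,0],
  [[0,0,0],0,0.3],
  [[0,0,0],0,0.5],
  [[0,0,0],0,0.6],
  [[0,0,0],0,0.7],
  [[0,0,0],0,0.8],
  [[0,0,0],0,0.9],
  [[0,0,0],0,1],
  [[0,0,0],0,1],
  [[0,0,0],0,1],
  [[0,0,0],0,1],
  [[0,0,0],0,1],
  [[0,0,0],0,1],
  [[0,0,0],0,1],
])

```text
t: 19.52
ee_pos: [429.2, -331.9, 35.1]
orientation: [-3.142, 0.0, 0.0]
ft_force: [-0.3, 0.4, 0.3]
width: 15.3
grasp_force: 30.0
```

Call:
move_arm([
  [[0,0,-0.5],0,1],
  [[0,0,-0.9],0,1],
  [[0,0,-0.9],0,1],
  [[0,0,-0.9],0,1],
  [[0,0,-0.8],0,1],
  [[0.945,-0.37,0],0,1],
  [[0.945,-0.37,0],0,1],
  [[0.945,-0.37,0],0,1],
  [[0.945,-0.37,0],0,1],
  [[0.945,-0.37,0],0,1],
  [[0.945,-0.37,0],0,1],
  [[0.945,-0.37,0],0,1],
  [[0.945,-0.37,0],0,1],
  [[0,0,0],0,1],
  [[0,0,0],0,1],
  [[0,0,0],0,1],
])

```text
t: 20.85
ee_pos: [617.5, -257.8, 135.3]
orientation: [-3.141, -0.0, 0.002]
ft_force: [-1.1, -0.7, -0.7]
width: 15.4
grasp_force: 30.0
```

Call:
move_arm([
  [[0,0,0.9],0,1],
  [[0,0,0.9],0,1],
  [[0,0,0.8],0,1],
  [[0,0,0.6],0,1],
  [[0,0,0.4],0,1],
  [[0,0,0.2],0,1],
  [[0,0,0],0,1],
  [[0,0,0],0,1],
  [[0,0,0],0,1],
])

```text
t: 21.6
ee_pos: [619.0, -258.4, 41.3]
orientation: [3.141, -0.0, 0.003]
ft_force: [0.3, 0.0, -0.6]
width: 15.5
grasp_force: 30.0
```

Call:
move_arm([
  [[0,0,0.12],0,1],
  [[0,0,0.08],0,1],
  [[0,0,0.03],0,1],
  [[0,0,0],0,1],
  [[0,0,0],0,1],
  [[0,0,0],0,0.7],
  [[0,0,0],0,0.5],
  [[0,0,0],0,0.3],
  [[0,0,0],0,0],
  [[0,0,0],0,0],
  [[0,0,0],0,0],
  [[0,0,0],0,0],
  [[0,0,-0.5],0,0],
  [[0,0,-0.9],0,0],
  [[0,0,-0.9],0,0],
  [[0,0,-0.9],0,0],
  [[0,0,-0.9],0,0],
  [[0,0,0],0,0],
  [[0,0,0],0,0],
])

```text
t: 23.18
ee_pos: [619.3, -258.4, 139.3]
orientation: [3.14, -0.0, 0.005]
ft_force: [0.5, 0.8, -0.7]
width: 87.9
grasp_force: 0.0
```

Call:
move_arm([
  [[-1,-0.467,0],0,0],
  [[-1,-0.467,0],0,0],
  [[-1,-0.467,0],0,0],
  [[-1,-0.467,0],0,0],
  [[-1,-0.467,0],0,0],
  [[-1,-0.467,0],0,0],
  [[-1,-0.467,0],0,0],
  [[-1,-0.467,0],0,0],
  [[0,0,0],-0.74,0],
  [[0,0,0],0,0],
  [[0,0,0],0,0],
])

```text
t: 24.1
ee_pos: [418.3, -164.6, 136.7]
orientation: [-3.14, -0.099, 0.0]
ft_force: [-0.1, -0.3, -0.4]
width: 87.9
grasp_force: 0.0
```

Call:
move_arm([
  [[0,0,0.9],0,0],
  [[0,0,0.9],0,0],
  [[0,0,0.9],0,0],
  [[0,0,0.9],0,0],
  [[0,0,0.5],0,0],
  [[0,0,0],0,0.2],
  [[0,0,0],0,0.3],
  [[0,0,0],0,0.4],
  [[0,0,0],0,0.5],
  [[0,0,0],0,0.7],
  [[0,0,0],0,1],
  [[0,0,0],0,1],
  [[0,0,0],0,1],
  [[0,0,0],0,1],
])

```text
t: 25.27
ee_pos: [419.0, -164.9, 35.2]
orientation: [3.139, 0.101, 0.003]
ft_force: [-0.5, 0.2, 6.0]
width: 52.1
grasp_force: 30.0
```

Call:
move_arm([
  [[0,0,-0.5],0,1],
  [[0,0,-0.9],0,1],
  [[0,0,-0.9],0,1],
  [[0,0,-0.9],0,1],
  [[0,0,-0.8],0,1],
  [[-0.01,0.956,0],0,1],
  [[-0.01,0.956,0],0,1],
  [[-0.01,0.956,0],0,1],
  [[-0.01,0.956,0],0,1],
  [[-0.01,0.956,0],0,1],
  [[-0.01,0.956,0],0,1],
  [[-0.01,0.956,0],0,1],
  [[0,0,0],0,1],
  [[0,0,0],0,1],
  [[0,0,0],0,1],
])

```text
t: 26.52
ee_pos: [426.6, -330.8, 134.0]
orientation: [-3.139, -0.101, 0.002]
ft_force: [-0.3, 0.4, -2.4]
width: 51.5
grasp_force: 30.0
```

Call:
move_arm([
  [[0,0,0.9],0,1],
  [[0,0,0.9],0,1],
  [[0,0,0.8],0,1],
  [[0,0,0.6],0,1],
  [[0,0,0.4],0,1],
  [[0,0,0.2],0,1],
  [[0,0,0],0,1],
  [[0,0,0],0,1],
  [[0,0,0],0,1],
])

```text
t: 27.27
ee_pos: [427.9, -331.9, 40.3]
orientation: [3.139, 0.102, 0.002]
ft_force: [0.1, 0.7, -2.6]
width: 51.6
grasp_force: 30.0
```

Call:
move_arm([
  [[0,0,0.12],0,1],
  [[0,0,0.08],0,1],
  [[0,0,0],0,1],
  [[0,0,0],0,1],
  [[0,0,0],0,0.4],
  [[0,0,0],0,0.2],
  [[0,0,0],0,0],
  [[0,0,0],0,0],
  [[0,0,0],0,0],
  [[0,0,-0.5],0,0],
  [[0,0,-0.9],0,0],
  [[0,0,-0.9],0,0],
  [[0,0,-0.9],0,0],
  [[0,0,-0.9],0,0],
  [[0,0,0],0.74,0],
  [[0,0,0],0,0],
  [[0,0,0],0,0],
])

```text
t: 28.68
ee_pos: [427.3, -331.6, 137.6]
orientation: [3.141, 0.002, 0.001]
ft_force: [-0.6, -0.3, 0.3]
width: 87.7
grasp_force: 0.0
```

Run:
```python
from h import *
T=shot("top");S=shot("side")
o=ctrl.get_obs();print(o["ee_pos"],o["orientation"],o["t"])
vw=[]
for n,d,g in(("top",T,(352,192)),("side",S,(276,221))):
    for k in("wheel","screw_box","bolt","tape"): print(n,k,[(np.round(r["rect"]),round(r["p"],2)) for r in cams.boxes_of(n,k)])
    c=[r for r in cams.cut_out(n,"wheel") if abs(r["rect"][0]-g[0])<15 and abs(r["rect"][1]-g[1])<15 and r["rect"][2]<32]
    if c: vw.append((d,c[0]["pixels"]));print(n,c[0]["rect"],c[0]["p"])
for b in(1.67,-1.47):print(fit(vw,M["wheel"],(621,-130),[b],4))
a=T["image"][150:330,220:480];b=S["image"][160:340,220:480]
cv2.imwrite("pics/c3.png",cv2.resize(np.vstack([a,b]),None,fx=1.66,fy=1.66,interpolation=cv2.INTER_CUBIC)[:,:,::-1])
```

```text
[ 426.85599117 -331.26344847  136.57495849] [-3.14087663e+00 -2.11714066e-03  1.44828478e-03] 28.7833
top wheel [(array([351., 194.,  22.,  22.]), 0.7)]
top screw_box [(array([456., 260.,  11.,   6.]), 0.65)]
top bolt [(array([442., 276.,  47.,  61.]), 0.52), (array([408., 193.,  14.,  10.]), 0.5), (array([169., 256.,  18.,   8.]), 0.42), (array([353., 197.,  49.,  63.]), 0.35)]
top tape [(array([286., 210.,  16.,  40.]), 0.81)]
top [351.1, 193.4, 22.2, 24.1] 0.71
side wheel [(array([275., 221.,  27.,  30.]), 0.9)]
side screw_box [(array([356., 173.,  36.,  33.]), 0.82)]
side bolt [(array([332., 385.,  17.,  32.]), 0.82), (array([282., 188.,  12.,  23.]), 0.44), (array([357., 174.,  40.,  28.]), 0.27), (array([281., 231.,  55.,  31.]), 0.19)]
side tape [(array([283., 265.,  43.,  32.]), 0.94), (array([282., 196.,  55.,  27.]), 0.58)]
side [274.4, 220.4, 29.4, 29.7] 0.89
(array([ 620.54782766, -129.38557861,    1.74812825]), np.float64(0.9169064946930026))
(array([ 619.06550707, -129.65527061,   -1.3724931 ]), np.float64(0.8283951231391653))
```

View pics/c3.png

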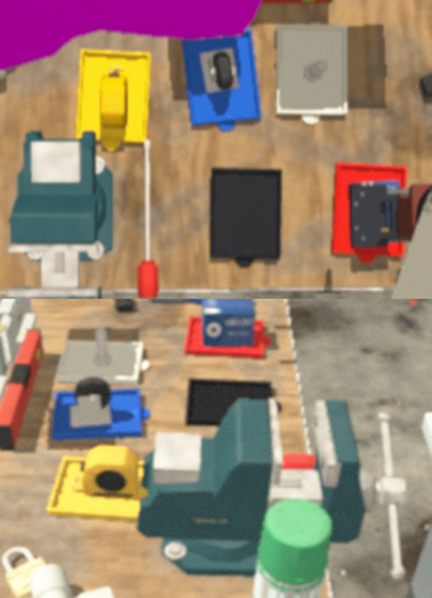

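Call:
move_arm([
  [[0.87,-0.899,0],0,0],
  [[0.87,-0.899,0],0,0],
  [[0.87,-0.899,0],0,0],
  [[0.87,-0.899,0],0,0],
  [[0.87,-0.899,0],0,0],
  [[0.87,-0.899,0],0,0],
  [[0.87,-0.899,0],0,0],
  [[0.87,-0.899,0],0,0],
  [[0.87,-0.899,0],0,0],
  [[0,0,0],-1,0],
  [[0,0,0],-0.7,0],
  [[0,0,0],0,0],
  [[0,0,0],0,0],
  [[0,0,0],0,0],
])

```text
t: 30.45
ee_pos: [622.9, -129.6, 136.9]
orientation: [-3.133, -0.229, 0.0]
ft_force: [-0.3, 0.0, -1.2]
width: 88.1
grasp_force: 0.0
```

Call:
move_arm([
  [[0,0,0.9],0,0],
  [[0,0,0.9],0,0],
  [[0,0,0.9],0,0],
  [[0,0,0.8],0,0],
  [[0,0,0.6],0,0],
  [[0,0,0.4],0,0],
  [[0,0,0.12],0,0],
  [[0,0,0],0,0.3],
  [[0,0,0],0,0.4],
  [[0,0,0],0,0.5],
  [[0,0,0],0,0.6],
  [[0,0,0],0,0.7],
  [[0,0,0],0,0.8],
  [[0,0,0],0,1],
  [[0,0,0],0,1],
  [[0,0,0],0,1],
  [[0,0,0],0,1],
])

```text
t: 31.87
ee_pos: [623.1, -129.4, 21.4]
orientation: [-3.133, -0.233, -0.0]
ft_force: [-0.1, -0.5, 1.4]
width: 27.1
grasp_force: 29.9
```

Call:
move_arm([
  [[0,0,-0.5],0,1],
  [[0,0,-0.9],0,1],
  [[0,0,-0.9],0,1],
  [[0,0,-0.9],0,1],
  [[0,0,-0.8],0,1],
  [[-0.998,0.024,0],0,1],
  [[-0.998,0.024,0],0,1],
  [[-0.998,0.024,0],0,1],
  [[-0.998,0.024,0],0,1],
  [[-0.998,0.024,0],0,1],
  [[-0.998,0.024,0],0,1],
  [[-0.998,0.024,0],0,1],
  [[-0.998,0.024,0],0,1],
  [[0,0,0],0,1],
  [[0,0,0],0,1],
  [[0,0,0],0,1],
])

```text
t: 33.2
ee_pos: [427.6, -164.0, 122.2]
orientation: [3.132, 0.232, 0.003]
ft_force: [-0.2, -0.5, -0.2]
width: 26.9
grasp_force: 29.9
```

Call:
move_arm([
  [[0,0,0.9],0,1],
  [[0,0,0.9],0,1],
  [[0,0,0.8],0,1],
  [[0,0,0.6],0,1],
  [[0,0,0.4],0,1],
  [[0,0,0.2],0,1],
  [[0,0,0],0,1],
  [[0,0,0],0,1],
  [[0,0,0],0,1],
])

```text
t: 33.95
ee_pos: [427.2, -163.8, 27.1]
orientation: [3.132, 0.233, 0.002]
ft_force: [-0.2, 0.1, -1.1]
width: 27.0
grasp_force: 29.9
```

Lower about 5.5 mm, release, rise and square the tool.

Call:
move_arm([
  [[0,0,0.12],0,1],
  [[0,0,0.08],0,1],
  [[0,0,0.02],0,1],
  [[0,0,0],0,1],
  [[0,0,0],0,1],
  [[0,0,0],0,0.6],
  [[0,0,0],0,0.4],
  [[0,0,0],0,0.2],
  [[0,0,0],0,0],
  [[0,0,0],0,0],
  [[0,0,0],0,0],
  [[0,0,-0.5],0,0],
  [[0,0,-0.9],0,0],
  [[0,0,-0.9],0,0],
  [[0,0,-0.9],0,0],
  [[0,0,-0.9],0,0],
  [[0,0,-0.4],1,0],
  [[0,0,0],0.7,0],
  [[0,0,0],0,0],
  [[0,0,0],0,0],
])

```text
t: 35.62
ee_pos: [426.2, -163.5, 133.4]
orientation: [3.142, 0.003, -0.0]
ft_force: [0.4, 0.0, 0.2]
width: 87.9
grasp_force: 0.0
```

Call:
move_arm([
  [[0.01,0.962,0],0,0],
  [[0.01,0.962,0],0,0],
  [[0.01,0.962,0],0,0],
  [[0.01,0.962,0],0,0],
  [[0.01,0.962,0],0,0],
  [[0.01,0.962,0],0,0],
  [[0.01,0.962,0],0,0],
  [[0,0,0],-0.74,0],
  [[0,0,0],0,0],
  [[0,0,0],0,0],
])

```text
t: 36.45
ee_pos: [427.4, -331.5, 132.5]
orientation: [-3.139, -0.1, 0.002]
ft_force: [0.1, 0.2, 0.4]
width: 88.0
grasp_force: 0.0
```

Call:
move_arm([
  [[0,0,0.9],0,0],
  [[0,0,0.9],0,0],
  [[0,0,0.9],0,0],
  [[0,0,0.8],0,0],
  [[0,0,0.4],0,0],
  [[0,0,0],0,0.2],
  [[0,0,0],0,0.3],
  [[0,0,0],0,0.4],
  [[0,0,0],0,0.5],
  [[0,0,0],0,0.7],
  [[0,0,0],0,1],
  [[0,0,0],0,1],
  [[0,0,0],0,1],
  [[0,0,0],0,1],
])

```text
t: 37.62
ee_pos: [428.6, -332.3, 36.8]
orientation: [3.139, 0.101, 0.002]
ft_force: [-2.2, 0.9, 6.7]
width: 51.7
grasp_force: 30.0
```

Call:
move_arm([
  [[0,0,-0.5],0,1],
  [[0,0,-0.9],0,1],
  [[0,0,-0.9],0,1],
  [[0,0,-0.9],0,1],
  [[0,0,-0.8],0,1],
  [[0.962,-0.933,0],0,1],
  [[0.962,-0.933,0],0,1],
  [[0.962,-0.933,0],0,1],
  [[0.962,-0.933,0],0,1],
  [[0.962,-0.933,0],0,1],
  [[0.962,-0.933,0],0,1],
  [[0.962,-0.933,0],0,1],
  [[0.962,-0.933,0],0,1],
  [[0,0,0],-0.46,1],
  [[0,0,0],0,1],
  [[0,0,0],0,1],
])

```text
t: 38.95
ee_pos: [607.5, -133.1, 136.0]
orientation: [-3.137, -0.164, 0.002]
ft_force: [-0.2, -0.6, -2.7]
width: 51.7
grasp_force: 30.0
```

Call:
move_arm([
  [[0,0,0.9],0,1],
  [[0,0,0.9],0,1],
  [[0,0,0.8],0,1],
  [[0,0,0.6],0,1],
  [[0,0,0.4],0,1],
  [[0,0,0.2],0,1],
  [[0,0,0],0,1],
  [[0,0,0],0,1],
  [[0,0,0],0,1],
])

```text
t: 39.7
ee_pos: [608.8, -133.8, 42.0]
orientation: [3.137, 0.163, 0.003]
ft_force: [0.1, 0.1, -1.2]
width: 51.9
grasp_force: 30.0
```

Lower 5 mm, release, rise, and back the arm towards the robot and to the side for a clear view.

Call:
move_arm([
  [[0,0,0.12],0,1],
  [[0,0,0.08],0,1],
  [[0,0,0],0,1],
  [[0,0,0],0,1],
  [[0,0,0],0,0.4],
  [[0,0,0],0,0.2],
  [[0,0,0],0,0],
  [[0,0,0],0,0],
  [[0,0,0],0,0],
  [[0,0,-0.5],0,0],
  [[0,0,-0.9],0,0],
  [[0,0,-0.9],0,0],
  [[0,0,-0.9],0,0],
  [[0,0,-0.9],0,0],
  [[0,0,-0.9],0,0],
  [[0,0,-0.9],0,0],
])

```text
t: 41.03
ee_pos: [608.0, -133.3, 185.5]
orientation: [3.137, 0.164, 0.001]
ft_force: [-0.1, -0.2, 0.1]
width: 87.9
grasp_force: 0.0
```

Call:
move_arm([
  [[-0.3,1,0],0,0],
  [[-0.3,1,0],0,0],
  [[-0.3,1,0],0,0],
  [[-0.3,1,0],0,0],
  [[-0.3,1,0],0,0],
  [[-0.3,1,0],0,0],
  [[-0.3,1,0],0,0],
  [[-0.3,1,0],0,0],
  [[-0.3,1,0],0,0],
  [[-0.3,1,0],0,0],
  [[-0.3,1,0],0,0],
  [[-0.3,1,0],0,0],
  [[-0.3,1,0],0,0],
  [[-0.3,1,0],0,0],
  [[-0.3,1,0],0,0],
  [[-0.3,1,0],0,0],
  [[0,0,0],0,0],
  [[0,0,0],0,0],
])

```text
t: 42.53
ee_pos: [529.8, -544.7, 183.9]
orientation: [3.137, 0.161, 0.0]
ft_force: [0.4, -0.3, 0.0]
width: 87.5
grasp_force: 0.0
```

```bash
sed -i 's/"screw_box":(374,283),"tape":(413,192),"wheel":(352,192),"bolt":(288,210)/"screw_box":(355,194),"tape":(288,209),"wheel":(371,282),"bolt":(411,192)/; s/<2000\]/<2600]/; s#crop1#final#; s/^a=cv2.resize.*/a=cv2.resize(np.vstack([T["image"][150:330,220:480],S["image"][160:340,220:480]]),None,fx=1.66,fy=1.66,interpolation=cv2.INTER_CUBIC)/' m.py; python3 m.py
```

```text
[[295. 246.]
 [295. 202.]
 [339. 246.]]
blue [ 6.08727e+02 -1.33631e+02  1.04000e-01] 0.946
yellow [ 5.85799e+02  1.31650e+01 -6.20000e-02] 0.968
black [ 4.25590e+02 -1.63917e+02 -4.20000e-02] 0.922
white [ 6.18412e+02 -2.57144e+02 -1.80000e-02] 0.972
red [ 4.28549e+02 -3.32152e+02 -6.80000e-02] 0.973
   top [355. 196.  30.  41.] 0.55
   side [281. 217.  40.  36.] 0.73
screw_box [ 6.07854e+02 -1.33736e+02  1.05000e-01] 0.949
   each [array([ 6.07663e+02, -1.33671e+02,  1.04000e-01]), array([ 6.08193e+02, -1.35911e+02,  1.08000e-01])]
   top [289. 210.  17.  37.] 0.87
   side [284. 263.  36.  33.] 0.84
tape [584.481  12.814   1.524] 0.861
   each [array([584.442,  12.776,   1.524]), array([585.165,  12.979,   1.614])]
   top [366. 281.  23.  21.] 0.98
   side [360. 214.  32.  27.] 0.82
wheel [ 423.997 -163.986    1.701] 0.825
   each [array([ 425.096, -163.185,    1.744]), array([ 424.775, -166.495,    1.695])]
  no top
   side [283. 187.  13.  24.] 0.73
bolt [ 6.18991e+02 -2.61565e+02  2.03000e-01] 0.906
   each [array([ 6.18411e+02, -2.61473e+02,  2.08000e-01])]
```

View pics/final.png

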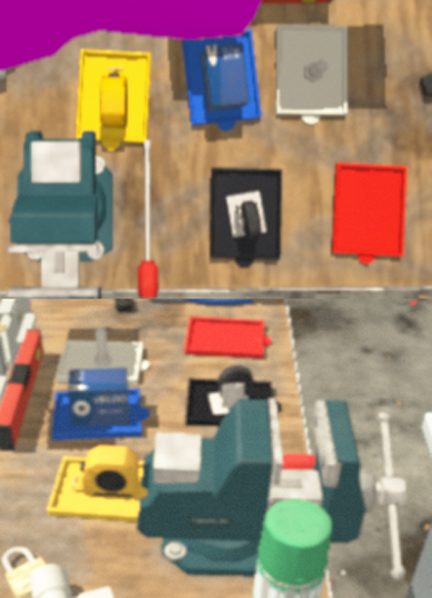

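The final pictures show the box in blue (225,75), the tape in yellow (113,105), the caster in black (248,213) and the bolt in white (315,70). All four are upright and within about 5 mm of centre, and red (370,210) is empty.

```bash
python3 -c "
from workcell import ctrl
print(ctrl.close_job())"
```

```text
the job is handed in; nothing more can be done
None
```

The job is handed in after about 43 s: the final pictures showed all four things upright in their own trays, each within about 5 mm of centre, with the red tray empty; the hand-in returned no verdict.

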